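# Load the bobbin winder and throw its lever into the red notch

## Robot

A 6-joint arm with a two-finger parallel gripper is mounted at the origin on the work surface. World frame = base frame: x ahead of the robot, y to its left, z up, the work surface at z = 0. Lengths are in mm, angles in rad, forces in N, time in s.
With the tool pointing down it reaches from about 350 to 975 mm from the base axis. Payload 7.1 kg.
Tool frame: the origin (TCP) lies at the very end of the fingers, on their centre line; the grasp point (between the pads) lies 19 mm behind it; z points along the fingers, y is the line along which they close (so a half turn about z gives the same grasp; the last joint's range is limited). The gripper opens to 88 mm and grips with 3 to 60 N. Pads are 20 mm wide; open, the fingers measure 115 mm over their backs; the gripper's body (75 mm by 178 mm) begins 61 mm behind the grasp point.
Start: joints at [-1.207, 0.423, 1.63, -0, 1.089, -0.019], TCP at [233.466, -579.74, 222.675] pointing down, gripper open.
Joint ranges: [-3, 3], [-0.9, 2.11], [0.09, 2.58], [-1.31, 4.45], [0.11, 2.69], [-2.54, 2.54]. Speed limits (rad/s): [2.39, 2.39, 3.01, 3.14, 3.14, 3.14].

## Interface

Orientations are given as a rotation vector (axis times angle).
In Python, from workcell import sensors, imaging, close_job gives the robot as it stands. The module is installed in compiled form; this text tells all that it offers.
- The arm moves only by the tool servo_tool, never from a script. Its argument "steps" is a list of rows, each a list of 3 entries, a list of its own where there are three numbers: the shift along the world's x, y, z in m, then the turn, a rotation vector about the world's x, y, z in degrees, then the opening, from -1 (shut) to 1 (fully open). A call has exactly 8 rows; each row shifts and turns the commanded pose from where the row before left it; what a row does not reach is not made up. A row lasts 1/12 s, in which the tool goes at most 41.7 mm and 7.16 degrees, less where a joint would pass 70% of its speed; a pose out of reach is approached as far as the arm can. A call is refused whole if a number of a shift passes 0.0417 or a number of a turn 7.16, either way. A call with a gripper value outside its range is refused whole. The fingers move at their own pace and stop on an object; the grip force is fixed at half the most. Time passes only in rows, so rows that do not move let the fingers close, or fill a call up. It gives the time, the measured TCP pose, the force, the opening and the grip force at its end, in the units of the state.
- sensors.get_obs(): the state, without advancing time (a new reading comes with each control period).
- imaging.get_image(name): name is "scene" or "side" or "wrist"; returns a dict with "color" (420x560x3 uint8, blue, green, red), "range_z" (420x560 float32, mm along the optical axis (not along the pixel's ray), 0 where there is no reading), "vertical_fov" (degrees; the focal length in pixels is half the picture's height over the tangent of half this angle, whatever the lens; pixels are square), "cx", "cy" (the principal point, pixels), "rvec" (rotation vector, rad) and "tvec" (3), from world to camera coordinates, as OpenCV has them; the wrist camera has in their place "tool_from_camera" (4x4, takes a point from camera to tool coordinates, whose origin is the TCP and whose axes are the flange's). Camera axes: x right, y down, z forward; pixel columns grow to the right and rows downward; lengths in mm; the calibration is good to about 2 mm. A picture is of the moment at which its call begins: read the wrist's pose just before it.
- close_job(): hands the job in; it is judged then, once.
The state is a dict: "t": time; "qpos": joint angles; "qvel": joint speeds; "joint_torque": joint torques, N m; "ee_pos": TCP position; "orientation": TCP orientation; "ft_force": force on the tool from outside, world axes, zero at the start; "moment": the same for the moment, N m; "width": finger opening in mm; "grasp_force": force on a finger pad.
Only numpy, scipy, OpenCV 4.12 (cv2) and the standard library are available. Lean on these libraries where they do the work, as an engineer would, in place of code of your own. Each camera call takes 0.05 s, during which the arm holds its last target. There are 200 camera calls.

## Task

Put the empty orange bobbin onto the winder's upright spindle so that it sits fully down on its seat and let go of it. Then press the winder's lever down by its dish, swing it under the toothed gate and let it spring all the way up into the notch marked by the red disc. Leave the jar, the tumbler and the pliers where they are.

Things in the scene. Friction and masses are not known exactly. Their poses are not given: they have to be found in the camera images.
- winder: green bench bobbin winder, fixed to the counter; base 240 (x) x 380 (y) x 45 mm high; origin at the centre of its underside, z up. In its frame the spindle stands at (-20, 145) mm and the lever's pivot at (-70, -50) mm; at selector angle 0 the lever points along the winder's +x, away from the robot. A dark motor, top 92 mm high, lies at x -109 to -61, y 15 to 108 mm
- spindle_seat (a point): centre of the top face of the round steel seat (44 mm across, 55 mm above the counter) on which the bobbin rests; the spindle rises from it
- spindle_tip (a point): top of the upright steel spindle, 60 mm above the seat; 14 mm diameter, tapered to 6 mm over its last 8 mm
- bobbin: empty orange bobbin standing upright on the counter, 45 mm tall, two flanges 52 mm in diameter (the lower 5 mm thick, the upper 6 mm), core 32 mm in diameter, through bore 20 mm; origin at the centre of its underside, z along its axis; 50 to 100 g
- lever_pivot (a point): point on the vertical axis about which the lever swings, at the mid-height of the raised lever (72 mm above the counter)
- lever_dish (a point): centre of the dish floor at the lever's end, 140 mm from the pivot: a round dish, inside 48 mm across, with a yellow wall 4 mm thick rising 14 mm above its black floor; floor 72 mm above the counter when up. Press and drag here with closed fingers
- lever_gate_point (a point): point on top of the lever's bar 85 mm from the pivot, where it passes under the gate; the bar is 12 mm wide and 10 mm high, its top 77 mm above the counter when up. When the lever is in a notch this point lies under that notch's disc, within 3 mm sideways
- selector (a joint): swing angle of the lever about the vertical, rad, positive counter-clockwise from above, 0 along the winder's +x, stops at -0.92 and 0.92; stiff (about 4 N at the dish), stays where left. Notches (about 16 mm wide) at -0.84, -0.50, 0.50 and 0.84. The lever starts in the wide neutral gap (-0.20 to 0.20). The teeth between are about 12 mm wide, centres at 0.33, 0.67 and 1.00 on either side
- gate_middle (a point): top of the arched gate bar (86 mm above the counter) at selector angle 0. The bar follows an arc of 85 mm radius about the pivot, 18 mm wide; the raised lever passes just under it. Steel teeth hang from it to 69 mm above the counter and block the raised lever sideways
- lever (a joint): how far the lever is pressed down, m: 0 fully up (springs up by itself), 0.012 at the lower stop; it clears the teeth from 0.008 on. The spring takes about 4 N to start and 9 N at the stop
- tag_red: red disc, 18 mm across and 3 mm thick, on top of the gate bar right above the notch to be used; the other three notches have white discs; origin at the centre of its underside. Which notch is red changes
- jar: glass jar with a steel lid, 80 mm diameter, 110 mm tall, leave alone; origin at the centre of its underside
- tumbler: steel tumbler, 72 mm across, 100 mm tall, leave alone; origin at the centre of its underside
- pliers: slip-joint pliers with red handles lying flat, about 155 mm long, leave alone; origin near the middle at the counter's height
Mind the look-alikes: they are no part of the job. Several things have the shape of the bobbin; the one meant has the colours described above.

How it is judged:
By the outcome, as a careful person would: the job done as asked, in the order asked, and still so for the second after the job is handed in, with the robot touching nothing.
It also fails if it takes over 51 s, if anything falls off the work surface, if the arm or the gripper's body presses on something with over 40 N, if the wrist force passes 120 N, or if a joint passes its speed limit or range.

## Working session

There is one attempt and no reset: what is moved stays moved. The work goes in short steps, Python scripts to look and compute and a tool call to move; the robot and the scene stay as the last step left them, time stands still between calls to the robot, and variables do not carry over. Pictures are saved under pics/ and viewed, at most 11 in all, crops included, and the job is handed in when it is done.

Besides the shell and the picture viewer there is one more tool, called after "Call:" as name(argument=value, ...), one argument or row to a line, values as JSON. servo_tool: Moves the arm, as the interface text tells. Its arguments: {"type":"object","properties":{"steps":{"type":"array"}},"required":["steps"]}

```bash
mkdir -p pics; cat > h.py <<'E'
import numpy as np,cv2
from workcell import sensors,imaging,close_job
def get(n):
    o=sensors.get_obs(); im=imaging.get_image(n)
    f=210/np.tan(np.radians(im["vertical_fov"])/2)
    K=np.array([[f,0,im["cx"]],[0,f,im["cy"]],[0,0,1]])
    if "rvec" in im:
        R=cv2.Rodrigues(np.array(im["rvec"],float))[0]; t=np.array(im["tvec"],float).ravel()
        Rw=R.T; C=-R.T@t
    else:
        T=np.array(im["tool_from_camera"]); Rt=cv2.Rodrigues(np.array(o["orientation"],float))[0]
        Rw=Rt@T[:3,:3]; C=Rt@T[:3,3]+np.array(o["ee_pos"])
    im.update(K=K,Rw=Rw,C=C); return im
def ray(im,u,v,z):
    d=im["Rw"]@np.linalg.inv(im["K"])@np.array([u,v,1.]); return im["C"]+d*(z-im["C"][2])/d[2]
def cloud(im):
    v,u=np.mgrid[:420,:560]; d=im["range_z"]
    p=np.stack([(u-im["K"][0,2])/im["K"][0,0]*d,(v-im["K"][1,2])/im["K"][1,1]*d,d],-1)
    return p@im["Rw"].T+im["C"]
def proj(im,p):
    c=im["Rw"].T@(np.array(p,float)-im["C"]); q=im["K"]@c; return q[:2]/q[2]
def save(im,n): cv2.imwrite(f"pics/{n}.png",im["color"])
E
python3 - <<'E'
from h import *
import pickle
for n in("scene","side","wrist"):
    im=get(n); save(im,n+"1"); pickle.dump(im,open(n+".pkl","wb")); print(n,im["C"].round(),im["K"][0].round(1), im["Rw"][:,2].round(2))
o=sensors.get_obs(); print(o)
a=cv2.imread("pics/scene1.png");b=cv2.imread("pics/side1.png")
E
```

```text
scene [1502.  384.  761.] [442.9   0.  280.5] [-0.78 -0.3  -0.55]
side [ 108.  647. 1015.] [473.4   0.  272.8] [ 0.37 -0.53 -0.77]
wrist [ 300. -553.  383.] [359.5   0.  285.2] [-0.24 -0.1  -0.96]
{'t': 0.15, 'qpos': array([-1.20699929e+00,  4.23668888e-01,  1.63045214e+00, -8.65211347e-06,
        1.08859779e+00, -1.89969128e-02]), 'qvel': array([ 5.48749859e-04, -2.80799930e-03, -1.50822185e-03, -1.34132660e-04,
        3.38946603e-05, -5.60813636e-04]), 'joint_torque': array([ 5.77721148e-04, -5.44980776e+01, -2.73920077e+01,  6.44452195e-02,
        2.05202488e-02, -8.90602655e-05]), 'ee_pos': array([ 233.32717849, -579.38222917,  222.10251366]), 'orientation': array([-3.08313629e+00, -5.97422268e-01,  3.15211131e-04]), 'ft_force': array([-0.45502057,  0.15832808,  0.04272915]), 'moment': array([-0.06925177, -0.03880002,  0.03057546]), 'grasp_force': 0.0, 'width': 87.54490668738173}
```

View pics/scene1.png

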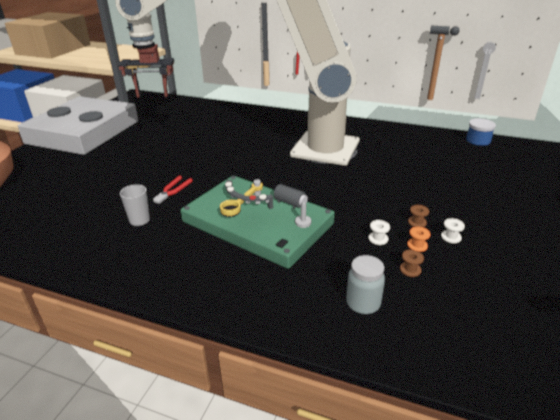

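View pics/side1.png

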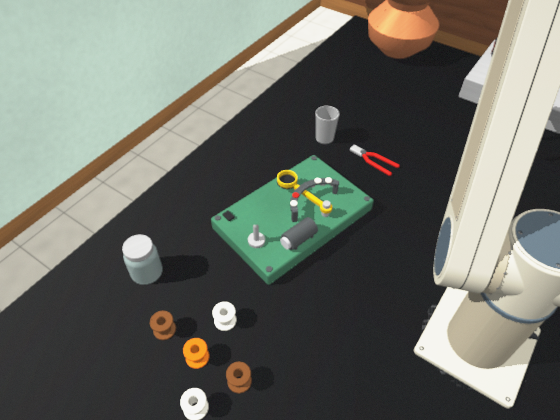

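The scene view shows the orange bobbin at (418,238), with brown and white look-alikes around it, and the winder at about (258,215). In the side view the bobbin is at (196,352), the spindle at (256,235), the dish at (287,179) and the red disc at about (296,195).

```bash
python3 - <<'E'
from h import *
import pickle
for n in("scene","side"):
    im=pickle.load(open(n+".pkl","rb")); P=cloud(im); c=im["color"]; hsv=cv2.cvtColor(c,cv2.COLOR_BGR2HSV)
    H,S,V=[hsv[...,i].astype(int) for i in range(3)]
    reach=(P[...,0]>150)&(P[...,0]<1100)&(abs(P[...,1])<800)&(im["range_z"]>0)
    print(n)
    masks=dict(orange=(H>=7)&(H<=16)&(S>200)&(V>190),red=((H<5)|(H>174))&(S>150)&(V>90),yellow=(H>20)&(H<32)&(S>150)&(V>120),white=(S<30)&(V>190)&(P[...,2]>15),brown=(H>=5)&(H<=14)&(S>120)&(V<=160)&(V>60),green=(H>50)&(H<85)&(S>90)&(abs(P[...,2]-45)<8))
    for k,m in masks.items():
        m=(m&reach).astype(np.uint8); N,L,st,ce=cv2.connectedComponentsWithStats(m)
        for i in range(1,N):
            if st[i,4]>=8:
                q=P[L==i]; print(k,st[i,4],ce[i].round(1),"med",np.median(q,0).round(),"lo",np.percentile(q,3,axis=0).round(),"hi",np.percentile(q,97,axis=0).round())
        if k=="green":
            q=P[m>0][:,:2].astype(np.float32); r=cv2.minAreaRect(q); print("green rect",r)
    # top flange (z 39..48) of bobbin
    top=masks["orange"]&reach&(P[...,2]>38)
    if top.any():
        q=P[top][:,:2].astype(np.float32); print("top",len(q),cv2.minEnclosingCircle(q),q.mean(0))
    a=im["color"]
a=pickle.load(open("scene.pkl","rb"))["color"][160:260,170:350]; b=pickle.load(open("side.pkl","rb"))["color"][150:280,205:385]
x=np.vstack([cv2.resize(a,(540,300)),cv2.resize(b,(415,300))[:, :415] if 0 else cv2.copyMakeBorder(cv2.resize(b,(415,300)),0,0,0,125,0)])
cv2.imwrite("pics/crop1.png",x)
E
```

```text
scene
red 254 [176.4 185.2] med [ 441. -388.    6.] lo [ 377. -427.   -3.] hi [ 494. -359.   13.]
red 11 [252. 197.] med [542. -66.  88.] lo [537. -72.  86.] hi [550. -62.  90.]
white 38 [118.6   6.7] med [ 303. -594.  525.] lo [ 298. -599.  505.] hi [ 309. -579.  544.]
white 210 [148.4   6. ] med [ 271. -508.  528.] lo [ 255. -547.  494.] hi [ 286. -469.  542.]
white 940 [303.   48.6] med [184. -38. 400.] lo [154. -98. 263.] hi [207.  42. 542.]
white 270 [327.4  15. ] med [159.  30. 509.] lo [151.   7. 458.] hi [168.  50. 548.]
white 148 [140.9  30.3] med [ 263. -557.  448.] lo [ 242. -576.  436.] hi [ 274. -542.  464.]
white 18 [334.6  38.8] med [152.  53. 440.] lo [150.  48. 430.] hi [155.  59. 449.]
white 38 [229.  185.9] med [ 507. -158.   87.] lo [ 484. -171.   84.] hi [ 530. -139.   89.]
white 23 [262.5 196.3] med [528. -41.  87.] lo [456. -73.  44.] hi [540. -33.  89.]
white 14 [301.8 197.9] med [491.  64.  81.] lo [484.  60.  76.] hi [495.  68.  84.]
white 44 [303.5 221.2] med [562.  96.  54.] lo [543.  74.  52.] hi [574. 105.  56.]
white 202 [454.  226.1] med [430. 481.  43
[... 2504 characters left out ...]
160.7 320.5] med [607. 386.  36.] lo [587. 380.  13.] hi [610. 401.  48.]
brown 13 [196.8 348.6] med [498. 388.  23.] lo [494. 386.   9.] hi [500. 389.  32.]
brown 28 [206.8 357.2] med [471. 383.   1.] lo [466. 365.  -3.] hi [490. 407.   5.]
brown 201 [240.2 380.4] med [372. 389.   7.] lo [359. 360.  -0.] hi [407. 410.  47.]
brown 95 [237.7 372.9] med [391. 380.  35.] lo [373. 374.   3.] hi [395. 395.  47.]
green 7237 [288.9 214.6] med [535. -26.  45.] lo [ 408. -228.   41.] hi [664. 133.  49.]
green rect ((538.452880859375, -54.34660339355469), (381.6041259765625, 241.19651794433594), 75.85112762451172)
top 94 ((492.2503662109375, 396.6869201660156), 25.80680274963379) [491.1845  396.37076]
```

View pics/crop1.png

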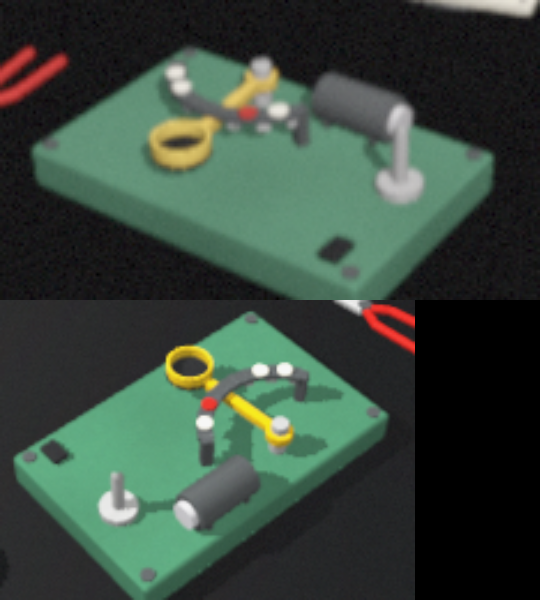

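Call:
servo_tool(
  steps=[
    [[0.0186,0.033,0.0024],[0,0,2.5],0.2],
    [[0.0186,0.033,0.0024],[0,0,2.5],0.2],
    [[0.0186,0.033,0.0024],[0,0,2.5],0.2],
    [[0.0186,0.033,0.0024],[0,0,2.5],0.2],
    [[0.0186,0.033,0.0024],[0,0,2.5],0.2],
    [[0.0186,0.033,0.0024],[0,0,2.5],0.2],
    [[0.0186,0.033,0.0024],[0,0,2.5],0.2],
    [[0.0186,0.033,0.0024],[0,0,2.5],0.2],
  ],
)

```text
t: 0.82
ee_pos: [382.7, -314.0, 241.9]
orientation: [-2.932, -1.127, 0.0]
ft_force: [1.1, 0.1, 0.6]
width: 52.8
grasp_force: 0.0
```

Call:
servo_tool(
  steps=[
    [[0.0186,0.033,0.0024],[0,0,2.5],0.4],
    [[0.0186,0.033,0.0024],[0,0,2.5],0.4],
    [[0.0186,0.033,0.0024],[0,0,2.5],0.4],
    [[0.0186,0.033,0.0024],[0,0,2.5],0.4],
    [[0.0186,0.033,0.0024],[0,0,2.5],0.4],
    [[0.0186,0.033,0.0024],[0,0,2.5],0.4],
    [[0.0186,0.033,0.0024],[0,0,2.5],0.4],
    [[0,0,0],[0,0,2.5],0.4],
  ],
)

```text
t: 1.48
ee_pos: [515.2, -80.0, 259.2]
orientation: [2.689, 1.625, 0.004]
ft_force: [0.2, -0.1, -0.6]
width: 61.7
grasp_force: 0.0
```

Call:
servo_tool(
  steps=[
    [[0,0,0],[0,0,0],0.4],
    [[0,0,0],[0,0,0],0.4],
    [[0,0,0],[0,0,0],0.4],
    [[0,0,0],[0,0,0],0.4],
    [[0,0,0],[0,0,0],0.4],
    [[0,0,0],[0,0,0],0.4],
    [[0,0,0],[0,0,0],0.4],
    [[0,0,0],[0,0,0],0.4],
  ],
)

```text
t: 2.15
ee_pos: [512.4, -85.1, 258.7]
orientation: [2.695, 1.615, 0.0]
ft_force: [-0.6, -0.0, 0.4]
width: 61.6
grasp_force: 0.0
```

```bash
python3 - <<'E'
from h import *
import pickle
im=get("wrist"); save(im,"wrist2"); pickle.dump(im,open("wrist2.pkl","wb")); print(im["C"].round(),im["Rw"][:,2].round(2))
o=sensors.get_obs(); print(o["t"],o["ee_pos"],o["orientation"],o["width"],o["ft_force"],o["qpos"].round(2))
E
```

```text
[546. -22. 420.] [-0.12 -0.23 -0.96]
2.2 [512.39540786 -84.99742088 258.70757046] [2.69429981e+00 1.61563788e+00 6.46462842e-05] 61.464476529057784 [ 0.30511156  0.68640182 -0.05741863] [-0.19  0.22  1.83  0.    1.09  0.3 ]
```

View pics/wrist2.png

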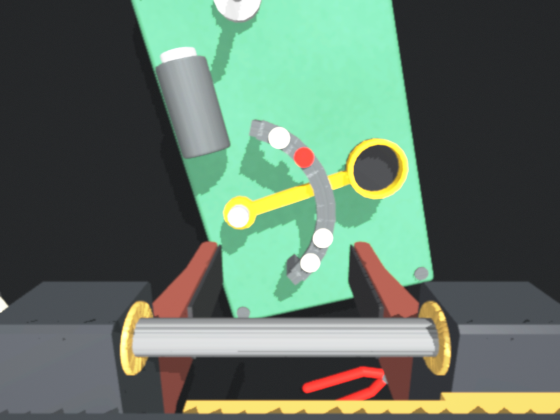

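```bash
cat >> h.py <<'E'
def masks(im):
    hsv=cv2.cvtColor(im["color"],cv2.COLOR_BGR2HSV); H,S,V=[hsv[...,i].astype(int) for i in range(3)]
    return dict(red=((H<5)|(H>174))&(S>150)&(V>120),yellow=(H>20)&(H<34)&(S>150)&(V>120),white=(S<40)&(V>190),orange=(H>=6)&(H<=18)&(S>180)&(V>150))
def blobs(m,mn=20):
    N,L,st,ce=cv2.connectedComponentsWithStats(m.astype(np.uint8)); return [(st[i,4],ce[i],L==i) for i in range(1,N) if st[i,4]>=mn]
def rigid(A,B):
    A,B=np.array(A),np.array(B); a=A-A.mean(0); b=B-B.mean(0)
    th=np.arctan2((a[:,0]*b[:,1]-a[:,1]*b[:,0]).sum(),(a*b).sum()); c,s=np.cos(th),np.sin(th); R=np.array([[c,-s],[s,c]])
    t=B.mean(0)-R@A.mean(0); return th,R,t,(B-(A@R.T+t))
E
python3 - <<'E'
from h import *
import pickle
im=pickle.load(open("wrist2.pkl","rb")); M=masks(im)
pts=[]
for k in("red","white","yellow"):
    for a,c,m in blobs(M[k],60):
        if c[1]<300: print(k,a,c.round(1),ray(im,*c,89)[:2].round(1))
near=lambda u,v,k:min(blobs(M[k],60),key=lambda b:np.hypot(*(b[1]-[u,v])))[1]
img=[near(310,262,"white"),near(322,238,"white"),near(304,157,"red"),near(279,138,"white")]
B=[ray(im,*p,89)[:2] for p in img]
A=[np.array([-70,-50])+85*np.array([np.cos(t),np.sin(t)]) for t in(-.84,-.5,.5,.84)]
th,R,t,r=rigid(A,B); print("yaw",th,"origin",t,"res",r.round(1))
W=lambda x,y:(R@[x,y]+t).round(1)
print("spindle",W(-20,145),"pivot",W(-70,-50)); piv=W(-70,-50)
# dish: outer rim ellipse of yellow around (377,169), top z 86
ym=M["yellow"].copy(); ym[:,:340]=0; ym[300:]=0
cn=max(cv2.findContours(ym.astype(np.uint8),cv2.RETR_EXTERNAL,cv2.CHAIN_APPROX_NONE)[0],key=len)
q=np.array([ray(im,*p,86)[:2] for p in cn[:,0,:]],np.float32); 
d=np.median(q,0); print("dish",cv2.minEnclosingCircle(q))
(dx,dy),_=cv2.minEnclosingCircle(q); v=np.array([dx,dy])-piv; print("lever len",np.hypot(*v),"sel",np.arctan2(v[1],v[0])-th)
tgt=lambda a,r=140:(piv+r*np.array([np.cos(a+th),np.sin(a+th)])).round(1)
print("dish at .5",tgt(.5),"at .1",tgt(.1))
P=cloud(im); v=P[5:12,225:250].reshape(-1,3); print("seat z",np.median(v,0))
E
```

```text
red 271 [303.6 156.9] [541.9 -66.4]
white 726 [237.3   8.3] [549.7  68.8]
white 383 [177.6  53.8] [487.1  62.5]
white 403 [278.8 137.5] [530.1 -40.1]
white 366 [238.1 215.8] [460.5 -86.9]
white 335 [322.5 237.6] [ 522.2 -144.9]
white 318 [309.9 262.3] [ 499.5 -162.3]
yellow 1341 [368.6 170.3] [ 589.5 -105.7]
yellow 1138 [271.  200.9] [495.5 -88.8]
yaw -0.24537922000285717 origin [539.80266758 -55.97611422] res [[ 0.1  0.3]
 [ 0.   0.3]
 [-0.1 -0.3]
 [-0.  -0.3]]
spindle [555.6  89.5] pivot [459.8 -87.5]
dish ((591.6442260742188, -108.51944732666016), 31.943696975708008)
lever len 133.50923981143754 sel 0.08728331235034253
dish at .5 [595.3 -52.2] at .1 [ 598.3 -107.8]
seat z [549.96094821  78.42795908  54.47674671]
```

Call:
servo_tool(
  steps=[
    [[0,0.04,0],[0,0,0],0.4],
    [[0,0.04,0],[0,0,0],0.4],
    [[0,0.04,0],[0,0,0],0.4],
    [[0,0,0],[0,0,0],0.4],
    [[0,0,0],[0,0,0],0.4],
    [[0,0,0],[0,0,0],0.4],
    [[0,0,0],[0,0,0],0.4],
    [[0,0,0],[0,0,0],0.4],
  ],
)

```text
t: 2.87
ee_pos: [512.5, 34.0, 258.6]
orientation: [2.695, 1.614, -0.0]
ft_force: [0.0, 0.4, 0.1]
width: 61.6
grasp_force: 0.0
```

```bash
python3 - <<'E'
from h import *
import pickle
im=get("wrist"); save(im,"wrist3"); pickle.dump(im,open("wrist3.pkl","wb")); print(sensors.get_obs()["ee_pos"])
hsv=cv2.cvtColor(im["color"],cv2.COLOR_BGR2HSV)
P=cloud(im)
g=(hsv[...,1]<40)&(hsv[...,2]>150)
for a,c,m in blobs(g,60):
    q=P[m]; print(a,c.round(1),np.median(q,0).round(),ray(im,*c,55).round(1)[:2])
E
```

```text
[512.5090572   34.05270876 258.6563018 ]
201 [416.   49.6] [684.  88.  46.] [680.9  87.9]
1649 [297.3 112.8] [556.  90.  55.] [556.   89.5]
177 [207.4 104.4] [481. 139.  46.] [482.3 137.8]
2959 [256.4 210.8] [478.  29.  89.] [471.6  21.3]
709 [330.6 243.3] [527. -35.  86.] [524.7 -48.3]
76 [  2.5 304.8] [110.  55.   4.] [163.1  60.3]
288 [295.2 310.4] [463. -83.  89.] [ 452.9 -102.6]
10459 [284.6 338.4] [524.  57. 355.] [ 425.  -129.2]
92 [290.5 387.4] [ 395. -200.   46.] [ 398.9 -193.2]
```

View pics/wrist3.png

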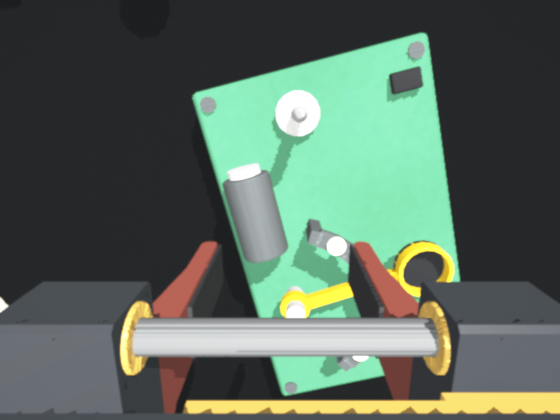

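The wrist view shows the seat at (297,113), which gives (556, 89.5) and matches the fit to the four discs. Next is the bobbin.

Call:
servo_tool(
  steps=[
    [[-0.003,0.04,0],[0,0,0],0.4],
    [[-0.003,0.04,0],[0,0,0],0.4],
    [[-0.003,0.04,0],[0,0,0],0.4],
    [[-0.003,0.04,0],[0,0,0],0.4],
    [[-0.003,0.04,0],[0,0,0],0.4],
    [[-0.003,0.04,0],[0,0,0],0.4],
    [[-0.002,0.03,0],[0,0,0],0.4],
    [[0,0,0],[0,0,0],0.4],
  ],
)

```text
t: 3.58
ee_pos: [492.6, 309.2, 258.7]
orientation: [-2.691, -1.619, -0.003]
ft_force: [-0.4, 0.4, 0.6]
width: 61.5
grasp_force: 0.0
```

Call:
servo_tool(
  steps=[
    [[0,0,0],[0,0,0],0.4],
    [[0,0,0],[0,0,0],0.4],
    [[0,0,0],[0,0,0],0.4],
    [[0,0,0],[0,0,0],0.4],
    [[0,0,0],[0,0,0],0.4],
    [[0,0,0],[0,0,0],0.4],
    [[0,0,0],[0,0,0],0.4],
    [[0,0,0],[0,0,0],0.4],
  ],
)

```text
t: 4.25
ee_pos: [492.6, 304.9, 258.7]
orientation: [2.694, 1.616, 0.0]
ft_force: [-0.2, 0.1, -0.9]
width: 61.4
grasp_force: 0.0
```

```bash
python3 - <<'E'
from h import *
import pickle
im=get("wrist"); save(im,"wrist4"); o=sensors.get_obs(); print(o["t"],o["ee_pos"],o["width"],o["qpos"].round(2))
P=cloud(im); M=masks(im)
for a,c,m in blobs(M["orange"]|M["red"],100):
    q=P[m]; print(a,c.round(1),np.median(q,0).round())
    t=q[(q[:,2]>40)&(q[:,2]<50)][:,:2].astype(np.float32)
    if len(t)>50: print(" top circ",cv2.minEnclosingCircle(t))
    cn=max(cv2.findContours(m.astype(np.uint8),cv2.RETR_EXTERNAL,cv2.CHAIN_APPROX_NONE)[0],key=len)
    print(" outline z45",cv2.minEnclosingCircle(np.array([ray(im,*p,45)[:2] for p in cn[:,0]],np.float32)))
T=cv2.Rodrigues(np.array(o["orientation"]))[0]; print("closing deg",np.degrees(np.arctan2(T[1,1],T[0,1])))
E
```

```text
4.3 [492.52637835 305.0591969  258.7195079 ] 61.93145087116862 [0.53 0.32 1.7  0.   1.12 1.02]
224 [245.1 102.6] [493. 394.   0.]
 outline z45 ((493.88092041015625, 394.3650817871094), 27.222734451293945)
148 [241.3 100.6] [489. 400.  26.]
 outline z45 ((493.37664794921875, 395.1380920410156), 10.300627708435059)
closing deg -28.085739274836136
```

View pics/wrist4.png

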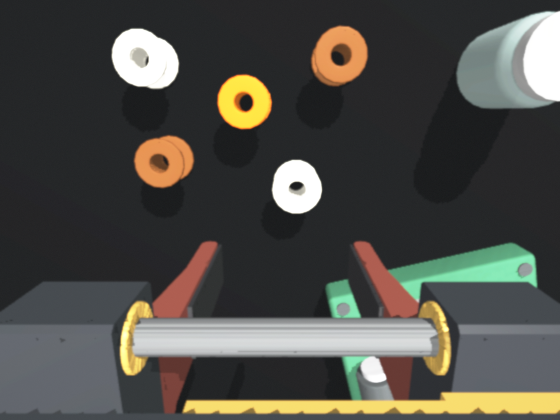

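The wrist view shows the orange bobbin at (244,102), which gives (493, 395). Its outline radius is 27 mm, as expected.

Call:
servo_tool(
  steps=[
    [[0,0.03,0],[0,0,0],0.4],
    [[0,0.03,0],[0,0,0],0.4],
    [[0.0007,0.03,0],[0,0,0],0.4],
    [[0,0,-0.04],[0,0,0],0.4],
    [[0,0,-0.04],[0,0,0],0.4],
    [[0,0,-0.04],[0,0,0],0.4],
    [[0,0,-0.03],[0,0,0],0.4],
    [[0,0,0],[0,0,0],0.4],
  ],
)

```text
t: 4.97
ee_pos: [489.4, 392.6, 102.2]
orientation: [2.692, 1.616, -0.017]
ft_force: [-1.5, -0.8, -0.6]
width: 61.6
grasp_force: 0.0
```

Call:
servo_tool(
  steps=[
    [[0,0,-0.03],[0,0,0],0.4],
    [[0,0,-0.03],[0,0,0],0.4],
    [[0,0,-0.02],[0,0,0],0.4],
    [[0,0,-0.015],[0,0,0],0.4],
    [[0,0,0],[0,0,0],0.4],
    [[0,0,0],[0,0,0],0.4],
    [[0,0,0],[0,0,0],0.4],
    [[0,0,0],[0,0,0],0.4],
  ],
)

```text
t: 5.63
ee_pos: [494.3, 396.1, 15.7]
orientation: [-2.694, -1.616, -0.005]
ft_force: [-0.0, 0.1, 0.4]
width: 61.5
grasp_force: 0.0
```

Call:
servo_tool(
  steps=[
    [[0,0,-0.005],[0,0,0],0.4],
    [[0,0,0],[0,0,0],-0.2],
    [[0,0,0],[0,0,0],-0.5],
    [[0,0,0],[0,0,0],-0.5],
    [[0,0,0],[0,0,0],-0.5],
    [[0,0,0],[0,0,0],-0.5],
    [[0,0,0],[0,0,0],-0.5],
    [[0,0,0],[0,0,0],-0.5],
  ],
)

```text
t: 6.3
ee_pos: [493.2, 395.3, 8.9]
orientation: [-2.694, -1.616, -0.0]
ft_force: [-0.6, -1.7, 5.8]
width: 51.5
grasp_force: 30.0
```

Call:
servo_tool(
  steps=[
    [[0,0,0.02],[0,0,0],-0.5],
    [[0,0,0.04],[0,0,0],-0.5],
    [[0,0,0.04],[0,0,0],-0.5],
    [[0,0,0.04],[0,0,0],-0.5],
    [[0,0,0.015],[0,0,0],-0.5],
    [[0.006,-0.03,0],[0,0,0],-0.5],
    [[0.006,-0.03,0],[0,0,0],-0.5],
    [[0.006,-0.03,0],[0,0,0],-0.5],
  ],
)

```text
t: 6.97
ee_pos: [511.1, 304.7, 164.0]
orientation: [2.693, 1.618, 0.001]
ft_force: [-1.0, 0.1, -2.1]
width: 51.6
grasp_force: 30.0
```

Call:
servo_tool(
  steps=[
    [[0.006,-0.03,0],[0,0,0],-0.5],
    [[0.006,-0.03,0],[0,0,0],-0.5],
    [[0.006,-0.03,0],[0,0,0],-0.5],
    [[0.006,-0.03,0],[0,0,0],-0.5],
    [[0.006,-0.03,0],[0,0,0],-0.5],
    [[0.006,-0.03,0],[0,0,0],-0.5],
    [[0.006,-0.03,0],[0,0,0],-0.5],
    [[0,0,0],[0,0,0],-0.5],
  ],
)

```text
t: 7.63
ee_pos: [553.8, 91.1, 163.4]
orientation: [2.696, 1.611, -0.001]
ft_force: [-0.2, -0.8, -1.2]
width: 51.6
grasp_force: 30.0
```

Call:
servo_tool(
  steps=[
    [[0,0,0],[0,0,0],-0.5],
    [[0,0,0],[0,0,0],-0.5],
    [[0,0,0],[0,0,0],-0.5],
    [[0,0,0],[0,0,0],-0.5],
    [[0,0,0],[0,0,0],-0.5],
    [[0,0,0],[0,0,0],-0.5],
    [[0,0,0],[0,0,0],-0.5],
    [[0,0,0],[0,0,0],-0.5],
  ],
)

```text
t: 8.3
ee_pos: [553.1, 95.6, 163.7]
orientation: [2.693, 1.617, 0.0]
ft_force: [-1.4, -0.6, 0.6]
width: 51.2
grasp_force: 30.0
```

```bash
python3 - <<'E'
from h import *
import pickle
o=sensors.get_obs(); print(o["t"],o["ee_pos"],o["width"],o["grasp_force"]); e=o["ee_pos"]
im=get("wrist"); save(im,"wrist5"); pickle.dump(im,open("w5.pkl","wb"))
print("proj tcp+36 (flange top)",proj(im,[e[0],e[1],e[2]+36]),"tip",proj(im,[555.6,89.5,115]))
s=get("side"); sc=get("scene"); pickle.dump((s,sc),open("ss5.pkl","wb"))
for x in(s,sc):
    print("tip",proj(x,[555.6,89.5,115]),"bob",proj(x,[e[0],e[1],e[2]+36]))
    M=masks(x); P=cloud(x)
    for a,c,m in blobs(M["orange"],30):
        q=P[m]; 
        if q[:,2].mean()>80: print(a,c,np.median(q,0).round(), q.min(0).round(),q.max(0).round())
cv2.imwrite("pics/c5.png",np.hstack([im["color"][150:400,130:450],cv2.resize(s["color"][160:270,190:320],(295,250)),])[:,:800])
E
```

```text
8.3 [553.12472486  95.59621509 163.68860842] 51.15462657905769 29.99973705969751
proj tcp+36 (flange top) [284.59281212 301.35717679] tip [292.90076822 237.41198581]
tip [255.17547504 223.47711049] bob [253.33594468 202.57366149]
110 [249.16363636 213.44545455] [549. 114. 178.] [108. 100. 157.] [ 575.  647. 1015.]
tip [303.29900139 201.23800685] bob [306.37831035 173.49726239]
```

View pics/c5.png

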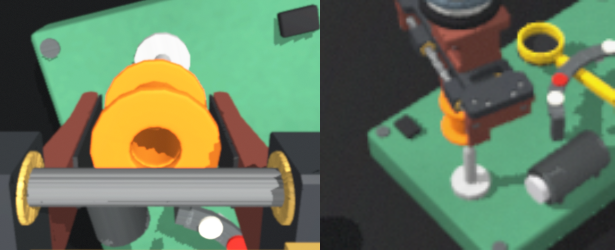

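The wrist crop shows the held bobbin centred between the fingers, bore at about (285,297) in the full frame. I'll fit its flange rim against the TCP.

```bash
python3 - <<'E'
from h import *
import pickle
from scipy.optimize import least_squares
im=pickle.load(open("w5.pkl","rb")); e=np.array([553.12,95.6,163.7])
hsv=cv2.cvtColor(im["color"],cv2.COLOR_BGR2HSV); H,S,V=[hsv[...,i].astype(int) for i in range(3)]
m=(H>=4)&(H<=28)&(S>140)&(V>90); m[:,:215]=0; m[:,360:]=0
pts=[]
for v in range(232,310,2):
    u=np.where(m[v])[0]
    print(v,u.min(),u.max(),end="; ")
    if 250<=v<=310: pts+= [(u.min(),v),(u.max(),v)]
for h in(36,):
    q=np.array([ray(im,*p,e[2]+h)[:2] for p in pts])
    r=least_squares(lambda c:np.hypot(q[:,0]-c[0],q[:,1]-c[1])-c[2],[553,95,26],loss="soft_l1"); print(h,r.x,r.cost)
    r=least_squares(lambda c:np.hypot(q[:,0]-c[0],q[:,1]-c[1])-26,[553,95],loss="soft_l1"); print(h,r.x,r.cost)
E
```

```text
232 242 328; 234 241 329; 236 240 331; 238 239 332; 240 238 333; 242 237 333; 244 236 334; 246 236 334; 248 236 335; 250 216 335; 252 215 335; 254 235 335; 256 235 336; 258 234 336; 260 231 338; 262 230 340; 264 229 341; 266 228 342; 268 227 343; 270 226 345; 272 225 346; 274 224 347; 276 223 348; 278 222 348; 280 221 348; 282 221 349; 284 221 349; 286 221 349; 288 220 349; 290 220 350; 292 220 350; 294 220 351; 296 220 351; 298 219 351; 300 219 350; 302 219 350; 304 220 350; 306 220 349; 308 221 349; 36 [554.26968872  97.42776376  25.35899254] 14.369076286419704
36 [553.68932464  96.32808439] 19.31670707820228
```

Call:
servo_tool(
  steps=[
    [[0.0021,-0.0065,0],[0,0,0],-0.5],
    [[0,0,0],[0,0,0],-0.5],
    [[0,0,-0.01],[0,0,0],-0.5],
    [[0,0,-0.01],[0,0,0],-0.5],
    [[0,0,-0.01],[0,0,0],-0.5],
    [[0,0,-0.01],[0,0,0],-0.5],
    [[0,0,-0.01],[0,0,0],-0.5],
    [[0,0,-0.005],[0,0,0],-0.5],
  ],
)

```text
t: 9.12
ee_pos: [554.2, 88.7, 106.5]
orientation: [-2.693, -1.616, 0.004]
ft_force: [-0.1, 0.5, -1.0]
width: 51.6
grasp_force: 30.0
```

Call:
servo_tool(
  steps=[
    [[0,0,-0.005],[0,0,0],-0.5],
    [[0,0,-0.005],[0,0,0],-0.5],
    [[0,0,-0.01],[0,0,0],-0.5],
    [[0,0,-0.01],[0,0,0],-0.5],
    [[0,0,-0.005],[0,0,0],-0.5],
    [[0,0,0],[0,0,0],-0.5],
    [[0,0,0],[0,0,0],-0.5],
    [[0,0,0],[0,0,0],-0.5],
  ],
)

```text
t: 9.78
ee_pos: [555.5, 88.8, 73.9]
orientation: [2.694, 1.616, 0.001]
ft_force: [-0.1, 0.2, -1.2]
width: 51.0
grasp_force: 30.0
```

Call:
servo_tool(
  steps=[
    [[0,0,-0.003],[0,0,0],-0.5],
    [[0,0,-0.003],[0,0,0],-0.5],
    [[0,0,-0.002],[0,0,0],-0.5],
    [[0,0,-0.001],[0,0,0],-0.5],
    [[0,0,-0.001],[0,0,0],-0.5],
    [[0,0,0],[0,0,0],-0.5],
    [[0,0,0],[0,0,0],-0.5],
    [[0,0,0],[0,0,0],-0.5],
  ],
)

```text
t: 10.45
ee_pos: [555.2, 88.7, 63.9]
orientation: [-2.694, -1.616, 0.0]
ft_force: [-2.2, -0.1, 4.2]
width: 51.3
grasp_force: 30.0
```

Call:
servo_tool(
  steps=[
    [[0,0,0],[0,0,0],0.4],
    [[0,0,0],[0,0,0],0.4],
    [[0,0,0],[0,0,0],0.4],
    [[0,0,0],[0,0,0],0.4],
    [[0,0,0.01],[0,0,0],0.4],
    [[0,0,0.03],[0,0,0],0.4],
    [[0,0,0.04],[0,0,0],0.4],
    [[0,0,0.04],[0,0,0],0.4],
  ],
)

```text
t: 11.12
ee_pos: [554.4, 88.6, 184.8]
orientation: [-2.693, -1.616, 0.003]
ft_force: [1.0, 0.3, -0.9]
width: 61.3
grasp_force: 0.0
```

Call:
servo_tool(
  steps=[
    [[0,-0.03,0.02],[0,0,0],0.4],
    [[0,-0.03,0],[0,0,0],-1],
    [[0,-0.03,0],[0,0,0],-1],
    [[0,-0.01,0],[0,0,0],-1],
    [[0,0,0],[0,0,0],-1],
    [[0,0,0],[0,0,0],-1],
    [[0,0,0],[0,0,0],-1],
    [[0,0,0],[0,0,0],-1],
  ],
)

```text
t: 11.78
ee_pos: [555.2, -10.1, 203.5]
orientation: [-2.692, -1.618, 0.001]
ft_force: [0.5, 0.8, -0.1]
width: 18.5
grasp_force: 0.0
```

```bash
python3 - <<'E'
from h import *
o=sensors.get_obs(); print(o["t"],o["ee_pos"],o["width"],o["qpos"].round(2)); 
im=get("wrist"); save(im,"wrist6"); M=masks(im); P=cloud(im)
hsv=cv2.cvtColor(im["color"],cv2.COLOR_BGR2HSV); H,S,V=[hsv[...,i].astype(int) for i in range(3)]
m=(H>=4)&(H<=28)&(S>140)&(V>90)&(P[...,2]>90)&(P[...,2]<140)&(P[...,1]>40)
for a,c,b in blobs(m,100):
    q=P[b]; print(a,c,"flange z",np.percentile(q[:,2],[10,50,90]).round(1),cv2.minEnclosingCircle(q[:,:2].astype(np.float32)))
sd=get("side"); cv2.imwrite("pics/c6.png",np.hstack([im["color"],cv2.resize(sd["color"][150:290,200:310],(240,420))[:, :]])[:, :800])
# lever
ym=M["yellow"]
for a,c,b in blobs(ym,200): print("yel",a,c.round(),np.median(P[b],0).round())
E
```

```text
11.7833 [555.15297042 -10.06817026 203.45655842] 18.468080175893373 [-0.04  0.35  1.8   0.    1.    0.45]
3759 [219.87150838  86.75818037] flange z [ 98.3  99.4 100.3] ((555.46875, 88.14771270751953), 25.77596664428711)
yel 3475 [221.  86.] [558.  89.  99.]
yel 1027 [377. 261.] [602. -90.  81.]
yel 821 [284. 303.] [512. -93.  76.]
```

View pics/c6.png

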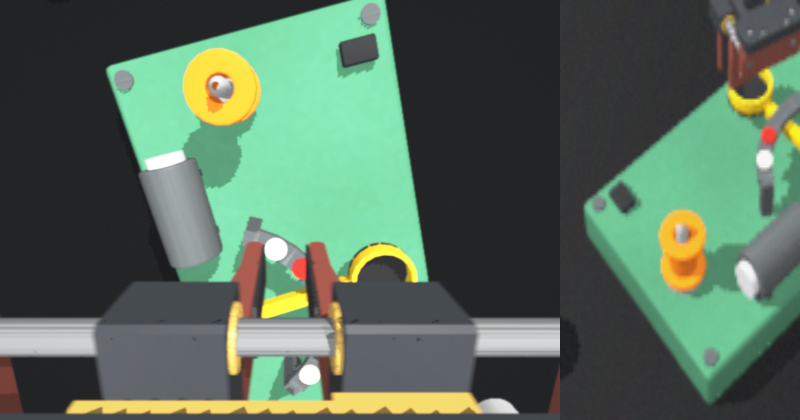

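The bobbin is seated: its flange top measures 99.4 mm against 100 expected, centred at (555.5, 88), with the spindle showing through. Now the lever.

Call:
servo_tool(
  steps=[
    [[0.011,-0.024,0],[0,0,7],-1],
    [[0.011,-0.024,0],[0,0,7],-1],
    [[0.011,-0.024,0],[0,0,7],-1],
    [[0.0106,-0.0225,0],[0,0,7],-1],
    [[0,0,-0.025],[0,0,7],-1],
    [[0,0,-0.03],[0,0,7],-1],
    [[0,0,-0.03],[0,0,0],-1],
    [[0,0,0],[0,0,0],-1],
  ],
)

```text
t: 12.55
ee_pos: [595.1, -104.5, 113.2]
orientation: [-1.93, -2.468, 0.007]
ft_force: [-1.2, 0.5, -0.7]
width: 0.6
grasp_force: 0.0
```

Call:
servo_tool(
  steps=[
    [[0,0,0],[0,0,0],-1],
    [[0,0,0],[0,0,0],-1],
    [[0,0,0],[0,0,0],-1],
    [[0,0,0],[0,0,0],-1],
    [[0,0,0],[0,0,0],-1],
    [[0,0,0],[0,0,0],-1],
    [[0,0,0],[0,0,0],-1],
    [[0,0,0],[0,0,0],-1],
  ],
)

```text
t: 13.22
ee_pos: [599.0, -105.8, 119.0]
orientation: [1.935, 2.474, 0.0]
ft_force: [-0.4, 0.9, -0.7]
width: 0.7
grasp_force: 0.0
```

```bash
python3 - <<'E'
from h import *
o=sensors.get_obs(); print(o["t"],o["ee_pos"],o["width"]); e=o["ee_pos"]
T=cv2.Rodrigues(np.array(o["orientation"]))[0]; print("closing",np.degrees(np.arctan2(T[1,1],T[0,1])))
im=get("wrist"); sd=get("side"); sc=get("scene")
for x in(im,sd,sc):
    M=masks(x); P=cloud(x)
    for a,c,b in blobs(M["yellow"]&(P[...,0]>555)&(P[...,1]<-40),15):
        q=P[b]; q=q[q[:,2]>60]; t=q[q[:,2]>82][:,:2].astype(np.float32)
        print(a,c.round(),cv2.minEnclosingCircle(t) if len(t)>10 else len(t))
a=cv2.resize(sd["color"][130:230,230:370],(420,300)); b=cv2.resize(sc["color"][140:240,190:310],(360,300))
cv2.imwrite("pics/c7.png",np.vstack([np.hstack([a,b]),cv2.resize(im["color"],(400,300))[:, :].copy() if 0 else np.hstack([cv2.resize(im["color"],(400,300)),np.zeros((300,380,3),np.uint8)])]))
E
```

```text
13.2167 [ 598.97871664 -105.77565024  119.02481053] 0.6598004504864203
closing 13.927105398859178
2946 [267. 227.] ((597.19873046875, -109.38247680664062), 27.744564056396484)
24 [285. 282.] ((598.4007568359375, -104.127197265625), 8.344257354736328)
219 [287. 180.] ((590.7733154296875, -107.78938293457031), 35.70991897583008)
```

View pics/c7.png

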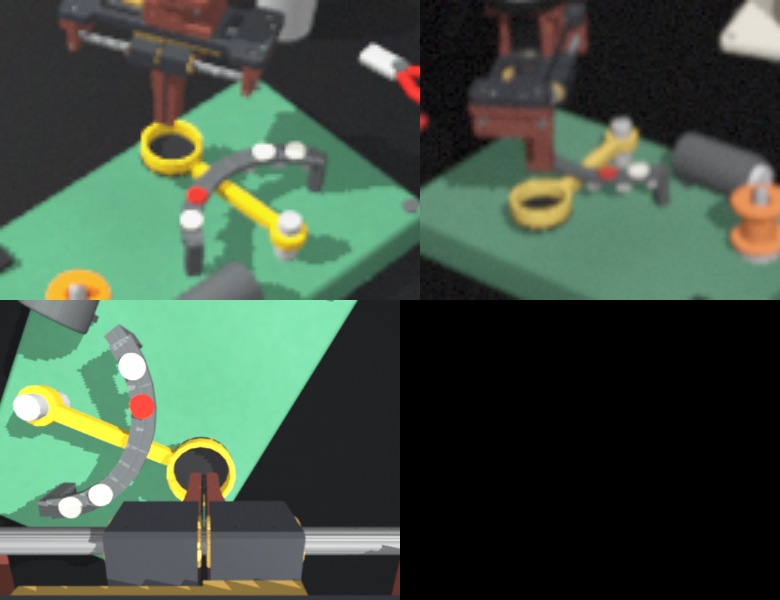

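The views show the closed fingers over the dish, and the wrist fit puts the dish at (597, -109) with radius 27.7 mm. Pressing now.

Call:
servo_tool(
  steps=[
    [[0,0,-0.012],[0,0,0],-1],
    [[0,0,-0.012],[0,0,0],-1],
    [[0,0,-0.012],[0,0,0],-1],
    [[0,0,-0.006],[0,0,0],-1],
    [[0,0,-0.005],[0,0,0],-1],
    [[0,0,-0.004],[0,0,0],-1],
    [[0,0,-0.004],[0,0,0],-1],
    [[0,0,0],[0,0,0],-1],
  ],
)

```text
t: 14.03
ee_pos: [597.7, -105.5, 63.0]
orientation: [-1.934, -2.473, 0.002]
ft_force: [-5.0, 0.7, 7.6]
width: 0.7
grasp_force: 3.6
```

Call:
servo_tool(
  steps=[
    [[0,0,-0.001],[0,0,0],-1],
    [[0,0,-0.001],[0,0,0],-1],
    [[0,0,0],[0,0,0],-1],
    [[0,0,0],[0,0,0],-1],
    [[0,0,0],[0,0,0],-1],
    [[0,0,0],[0,0,0],-1],
    [[0,0,0],[0,0,0],-1],
    [[0,0,0],[0,0,0],-1],
  ],
)

```text
t: 14.7
ee_pos: [597.8, -105.5, 61.9]
orientation: [-1.934, -2.473, 0.002]
ft_force: [-5.7, 0.9, 6.8]
width: 0.4
grasp_force: 3.8
```

Call:
servo_tool(
  steps=[
    [[-0.001,0.0072,-0.001],[0,0,0],-1],
    [[0,0.0072,0],[0,0,0],-1],
    [[0,0.0071,0],[0,0,0],-1],
    [[-0.0004,0.0072,0],[0,0,0],-1],
    [[-0.0007,0.0071,0],[0,0,0],-1],
    [[-0.0011,0.007,0],[0,0,0],-1],
    [[-0.0015,0.0071,0],[0,0,0],-1],
    [[-0.0019,0.0069,0],[0,0,0],-1],
  ],
)

```text
t: 15.37
ee_pos: [594.0, -49.6, 62.0]
orientation: [1.933, 2.472, 0.002]
ft_force: [-0.6, -4.3, 7.9]
width: 0.4
grasp_force: 6.0
```

Call:
servo_tool(
  steps=[
    [[0,0,0],[0,0,0],-1],
    [[0,0,0],[0,0,0],-1],
    [[0,0,0],[0,0,0],-1],
    [[0,0,0],[0,0,0],-1],
    [[0,0,0],[0,0,0],-1],
    [[0,0,0],[0,0,0],-1],
    [[0,0,0],[0,0,0],-1],
    [[0,0,0],[0,0,0],-1],
  ],
)

```text
t: 16.03
ee_pos: [593.6, -48.7, 61.7]
orientation: [1.934, 2.473, 0.003]
ft_force: [-0.1, 1.7, 8.4]
width: 0.4
grasp_force: 5.2
```

```bash
cat > lev.py <<'E'
from h import *
o=sensors.get_obs(); print(o["t"],o["ee_pos"],o["ft_force"].round(1)); e=o["ee_pos"]
im=get("wrist"); save(im,"lev"); piv=np.array([459.8,-87.5])
M=masks(im); P=cloud(im)
ring=M["yellow"]&(np.hypot(P[...,0]-piv[0],P[...,1]-piv[1])>100)&(P[...,1]<10)
q=P[ring]; print("z",np.percentile(q[:,2],[50,95]).round(1),len(q))
t=q[q[:,2]>np.percentile(q[:,2],95)-5][:,:2].astype(np.float32); (x,y),r=cv2.minEnclosingCircle(t); print("circ",x,y,r,"sel",np.arctan2(y-piv[1],x-piv[0])+.2454,"len",np.hypot(x-piv[0],y-piv[1]))
b=P[M["yellow"]]; rr=np.hypot(b[:,0]-piv[0],b[:,1]-piv[1]); b=b[(rr>25)&(rr<110)&(b[:,2]<80)&(b[:,2]>55)]
if len(b)>20:
    v=np.median(np.arctan2(b[:,1]-piv[1],b[:,0]-piv[0])); print("bar sel",v+.2454,len(b),np.median(b[:,2]))
E
python3 lev.py
```

```text
16.0333 [593.6341633  -48.7240446   61.74232599] [-0.1  1.7  8.4]
z [72.9 75.9] 2656
circ 590.7439575195312 -35.4676513671875 31.400712966918945 sel 0.6236314638377071 len 140.9031061230495
bar sel 0.4983564532181118 3350 65.78765070237132
```

View pics/lev.png

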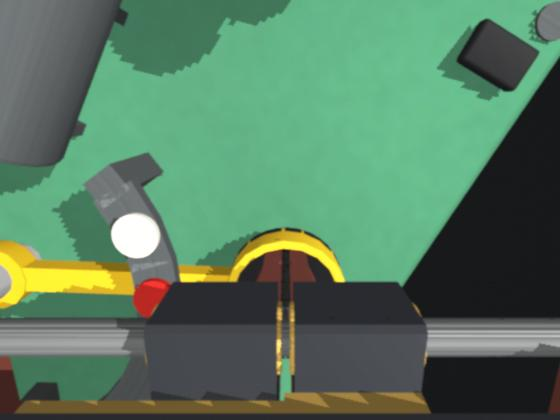

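The picture shows the front arc of the ring at (232–345, 230–282) and the bar heading under the red disc at (153,297). I'll refine the angle with fits.

```bash
cat > fit.py <<'E'
from h import *
from scipy.optimize import least_squares
o=sensors.get_obs(); im=get("wrist"); piv=np.array([459.8,-87.5]); top=o["ee_pos"][2]+14
M=masks(im); ym=M["yellow"].copy(); ym[282:]=0
arc=[]
for u in range(240,340,3):
    v=np.where(ym[:,u])[0]
    if len(v): arc.append((u,v.min()))
q=np.array([ray(im,*p,top)[:2] for p in arc])
r=least_squares(lambda c:np.hypot(q[:,0]-c[0],q[:,1]-c[1])-28,[594,-52],loss="soft_l1").x
print("dish",r.round(1),"sel",np.arctan2(*(r-piv)[::-1])+.2454,"len",np.hypot(*(r-piv)))
P=cloud(im); hsv=cv2.cvtColor(im["color"],cv2.COLOR_BGR2HSV)
for u in(50,80,110,190,215):
    v=np.where(M["yellow"][:,u]&(abs(P[:,u,2]-(o["ee_pos"][2]+5))<3))[0]
    if len(v)<5: continue
    a,b=ray(im,u,v.min(),top-9)[:2],ray(im,u,v.max(),top-9)[:2]; m=(a+b)/2-piv
    print(u,v.min(),v.max(),"w",np.hypot(*(a-b)).round(1),"r",np.hypot(*m).round(),"sel",np.arctan2(m[1],m[0])+.2454)
for k,z in(("red",89),("white",89)):
    for a,c,b in blobs(M[k],100):
        m=ray(im,*c,z)[:2]-piv; print(k,c.round(),"r",np.hypot(*m).round(1),"sel",np.arctan2(m[1],m[0])+.2454)
E
python3 fit.py
```

```text
dish [595.3 -55.4] sel 0.4779148229832635 len 139.24493197199905
50 266 291 w 13.2 r 28.0 sel 0.47963706519571897
80 268 292 w 12.7 r 42.0 sel 0.4639505777533127
110 269 293 w 12.7 r 56.0 sel 0.4608046117354425
190 272 281 w 4.7 r 94.0 sel 0.49751282000143127
215 273 281 w 4.2 r 106.0 sel 0.4940592815919385
red [149. 295.] r 83.2 sel 0.5285903971101696
white [135. 235.] r 85.3 sel 0.8425371073617567
```

Call:
servo_tool(
  steps=[
    [[-0.0005,0.002,0],[0,0,0],-1],
    [[-0.0005,0.002,0],[0,0,0],-1],
    [[0,0,0],[0,0,0],-1],
    [[0,0,0],[0,0,0],-1],
    [[0,0,0],[0,0,0],-1],
    [[0,0,0],[0,0,0],-1],
    [[0,0,0],[0,0,0],-1],
    [[0,0,0],[0,0,0],-1],
  ],
)

```text
t: 16.8
ee_pos: [592.7, -45.6, 61.8]
orientation: [1.933, 2.472, 0.002]
ft_force: [-1.0, -3.3, 7.3]
width: 0.5
grasp_force: 5.8
```

```bash
python3 fit.py; python3 -c "
from h import *
o=sensors.get_obs();print(o['t'],o['ee_pos'],o['ft_force'].round(1))"
```

```text
dish [594.7 -52.4] sel 0.5001383479244523 len 139.4137152047635
50 272 296 w 12.8 r 27.0 sel 0.49237905559844386
80 272 296 w 12.8 r 41.0 sel 0.491103532266712
110 273 297 w 12.7 r 55.0 sel 0.48098526268470965
190 275 281 w 3.1 r 94.0 sel 0.5238303579526669
215 275 281 w 3.1 r 106.0 sel 0.5198926554517829
red [148. 301.] r 82.1 sel 0.5357347679160886
white [136. 243.] r 85.3 sel 0.8422137848315345
16.85 [592.66821425 -45.55059641  61.78691872] [-0.5 -2.2  7.4]
```

Call:
servo_tool(
  steps=[
    [[0,0.0005,0.002],[0,0,0],-1],
    [[0,0,0.002],[0,0,0],-1],
    [[0,0,0.002],[0,0,0],-1],
    [[0,0,0.002],[0,0,0],-1],
    [[0,0,0.002],[0,0,0],-1],
    [[0,0,0.003],[0,0,0],-1],
    [[0,0,0.003],[0,0,0],-1],
    [[0,0,0],[0,0,0],-1],
  ],
)

```text
t: 17.52
ee_pos: [591.4, -44.5, 76.9]
orientation: [1.935, 2.474, 0.0]
ft_force: [1.1, -3.3, 0.1]
width: 0.3
grasp_force: 1.9
```

```bash
python3 lev.py
```

```text
17.5167 [591.42309234 -44.53115131  76.86040995] [ 1.1 -3.3  0.1]
z [83.3 86.2] 2636
circ 585.393310546875 -39.21151351928711 35.00080871582031 sel 0.6124584599937605 len 134.5565218810362
bar sel 0.526619862229853 3376 76.1225670791115
```

Call:
servo_tool(
  steps=[
    [[0.001,-0.005,0],[0,0,0],-1],
    [[0,0,0.005],[0,0,0],-1],
    [[0,0,0.02],[0,0,0],-1],
    [[0,0,0.03],[0,0,0],-1],
    [[0,-0.01,0.04],[0,0,0],-1],
    [[0,-0.03,0.04],[0,0,0],-1],
    [[0,-0.03,0.03],[0,0,0],-1],
    [[0,-0.03,0],[0,0,0],-1],
  ],
)

```text
t: 18.23
ee_pos: [595.1, -144.9, 241.4]
orientation: [1.929, 2.469, 0.007]
ft_force: [1.4, -0.2, 0.9]
width: 0.3
grasp_force: 0.0
```

Call:
servo_tool(
  steps=[
    [[0,-0.03,0],[0,0,0],-1],
    [[0,-0.03,0],[0,0,0],-1],
    [[0,0,0],[0,0,0],-1],
    [[0,0,0],[0,0,0],-1],
    [[0,0,0],[0,0,0],-1],
    [[0,0,0],[0,0,0],-1],
    [[0,0,0],[0,0,0],-1],
    [[0,0,0],[0,0,0],-1],
  ],
)

```text
t: 18.9
ee_pos: [592.3, -202.7, 234.4]
orientation: [-1.934, -2.475, -0.0]
ft_force: [0.5, 0.0, 0.2]
width: 0.8
grasp_force: 0.0
```

```bash
python3 lev.py; python3 - <<'E'
from h import *
for n in("side","wrist"):
    im=get(n); M=masks(im); P=cloud(im); piv=np.array([459.8,-87.5])
    d=M["yellow"]&(np.hypot(P[...,0]-595.3,P[...,1]+52.2)<45)
    q=P[d]; 
    if len(q)<30: print(n,len(q)); continue
    t=q[q[:,2]>80]; (x,y),r=cv2.minEnclosingCircle(t[:,:2].astype(np.float32)); print(n,len(q),x,y,r,"sel",np.arctan2(y-piv[1],x-piv[0])+.2454,"z95",np.percentile(q[:,2],95))
    b=P[M["yellow"]]; rr=np.hypot(b[:,0]-piv[0],b[:,1]-piv[1]); b=b[(rr>25)&(rr<75)&(b[:,2]>65)&(b[:,2]<85)]; print("bar",len(b),np.median(np.arctan2(b[:,1]-piv[1],b[:,0]-piv[0]))+.2454,np.median(b[:,2]))
    w=M["orange"]|M["yellow"]; k=P[w&(np.hypot(P[...,0]-555.6,P[...,1]-89.5)<45)]; print("bobbin top",np.percentile(k[:,2],[2,90,98]).round(),k[k[:,2]>92].mean(0).round()) if len(k) else 0
s=get("side"); cv2.imwrite("pics/end.png",cv2.resize(s["color"][120:300,190:400],(700,600)))
E
```

```text
18.9 [ 592.30695995 -202.73508322  234.3933416 ] [0.5 0.  0.2]
z [81.  86.3] 1110
circ 594.53662109375 -85.78741455078125 51.328948974609375 sel 0.258109931538725 len 134.7475046621704
bar sel 0.46281307498754976 1450 76.36534549184464
side 242 588.2762451171875 -53.72737503051758 32.80247116088867 sel 0.5024549889728744 z95 87.9359176019173
bar 109 0.5611852908333674 76.5014908434282
bobbin top [ 57. 102. 103.] [552.  93. 100.]
wrist 1171 594.857666015625 -56.96635818481445 26.910768508911133 sel 0.467740787974225 z95 86.20713347757206
bar 1097 0.457065587460717 76.30593540996489
```

View pics/end.png

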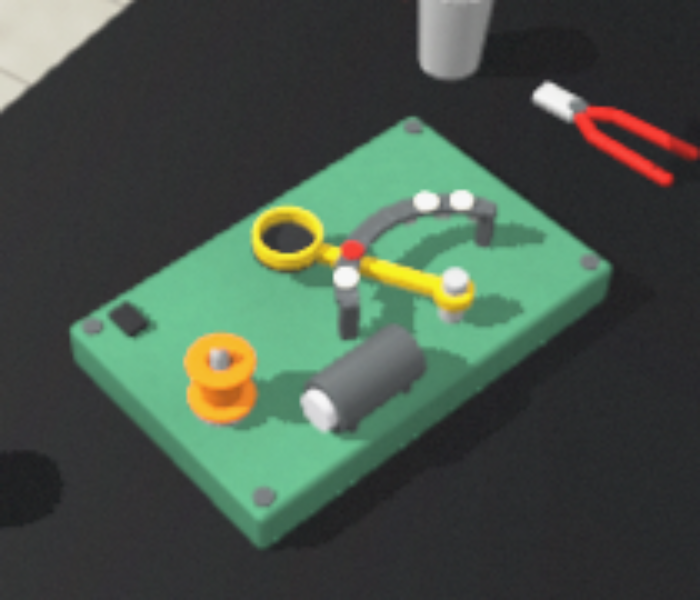

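The side view shows the lever up under the red disc and the bobbin seated. I'll measure more precisely how well the lever is centred under the disc before handing in.

```bash
python3 - <<'E'
from h import *
im=get("wrist"); M=masks(im); P=cloud(im); save(im,"w9"); piv0=np.array([459.8,-87.5])
B=[];lab=[]
for k in("red","white"):
    for a,c,b in blobs(M[k],100):
        m=ray(im,*c,89)[:2]; d=m-piv0; r=np.hypot(*d)
        if r<95 : print(k,a,c.round(),m.round(1),r.round(1),np.arctan2(d[1],d[0])+.2454); 
        if 78<r<92: B.append(m); lab.append(np.arctan2(d[1],d[0])+.2454)
N=np.array([-.84,-.5,.5,.84]); A=[np.array([-70,-50])+85*np.array([np.cos(t),np.sin(t)]) for t in [N[np.argmin(abs(N-l))] for l in lab]]
th,R,t,res=rigid(A,B); piv=R@[-70,-50]+t; print("yaw",th,"piv",piv,res.round(1))
d=M["yellow"]&(np.hypot(P[...,0]-595.3,P[...,1]+52.2)<40)&(P[...,2]>60)
cn=max(cv2.findContours(d.astype(np.uint8),cv2.RETR_EXTERNAL,cv2.CHAIN_APPROX_NONE)[0],key=len)[:,0]
q=np.array([ray(im,*p,86)[:2] for p in cn]); 
from scipy.optimize import least_squares
c=least_squares(lambda c:np.hypot(q[:,0]-c[0],q[:,1]-c[1])-28,[595,-54],loss="soft_l1",f_scale=.5).x
v=c-piv; print("dish",c,"len",np.hypot(*v),"sel",np.arctan2(v[1],v[0])-th, "rows",cn[:,1].min(),cn[:,1].max())
# bar edges across transversal: points with z~77, r 25..70
y=M["yellow"]&(abs(P[...,2]-77)<2.5); vv,uu=np.where(y); g=np.array([ray(im,u,w,77)[:2] for u,w in zip(uu,vv)])-piv
ang=.5+th; L=g@[np.cos(ang),np.sin(ang)]; S=g@[-np.sin(ang),np.cos(ang)]
for lo in range(20,110,10):
    k=(L>lo)&(L<lo+10)&(abs(S)<15)
    if k.sum()>30: print(lo+5,k.sum(),"edges",np.percentile(S[k],[2,98]).round(1),"mid",np.percentile(S[k],[2,98]).mean().round(1))
E
```

```text
red 435 [264.  12.] [541.8 -67.1] 84.5 0.48947837906392794
white 639 [155.  13.] [460.5 -88. ] 0.8 -0.3530522992661083
white 498 [219. 108.] [ 522.  -145.3] 84.9 -0.5038386222807711
white 495 [188. 122.] [ 499.3 -162.7] 85.0 -0.8419751483030717
yaw -0.24811565470242167 piv [459.67232466 -87.7419962 ] [[-0.2 -0.5]
 [-0.   0.2]
 [ 0.2  0.3]]
dish [592.75481783 -54.70906896] len 137.12083820432903 sel 0.4914125956357357 rows 0 56
25 196 edges [-6.5  4.4] mid -1.1
35 209 edges [-6.6  5. ] mid -0.8
45 205 edges [-7.4  4.3] mid -1.6
55 208 edges [-7.4  4.2] mid -1.6
65 194 edges [-7.5  4.1] mid -1.7
75 101 edges [-7.6  4.1] mid -1.7
95 121 edges [-7.7  3.2] mid -2.3
105 192 edges [-7.8  3.1] mid -2.3
```

```bash
python3 -c "
from h import *
print(sensors.get_obs()['t'])"
```

```text
19.15
```

```bash
python3 -c "
from workcell import close_job
print(close_job())"
```

```text
the job is handed in; nothing more can be done
None
```

The orange bobbin is on the spindle and fully seated, and the lever has sprung all the way up in the red-disc notch, about 1–2 mm off-centre against the 3 mm allowed; I handed the job in at about 19 s of the 51 s.

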